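# Load the returned reusable cups into the caddy by size

## Task

Collect the three open reusable cups (white, no lid, no handle) from the return counter and stand each upright in the wooden caddy, down in the well made for its size: the large cup in the largest well, the medium cup in the middle-sized well and the small cup in the smallest. Leave the two lidded takeaway cups and the handled mug standing where they are.

Things in the scene. Friction and masses are not known exactly. Their poses are not given: they have to be found in the camera images.
- caddy: The caddy: a fixed low dark wooden tray, 304 mm long (its own y) by 112 mm, walls 14 mm high and 5 mm thick, floor 4 mm thick. Origin at the centre of its underside, on the counter. It carries the three holder blocks side by side along its y, 97 mm apart, in any order.
- holder_large: Holder block with the largest well: fixed wooden block in the caddy, 96 x 96 mm, 16 mm high, with a round well 78 mm across and 10 mm deep in the middle of its top, its floor lined with thin dark rubber (the well's floor is 6 mm above the block's underside). The three blocks differ only in the well's width. Origin at the centre of its underside, 4 mm above the counter, so the well's floor is 10 mm and the block's top 20 mm above the counter; x and y as the caddy's.
- holder_medium: Holder block with the middle-sized well: fixed wooden block in the caddy, 96 x 96 mm, 16 mm high, with a round well 68 mm across and 10 mm deep in the middle of its top, its floor lined with thin dark rubber (the well's floor is 6 mm above the block's underside). The three blocks differ only in the well's width. Origin at the centre of its underside, 4 mm above the counter, so the well's floor is 10 mm and the block's top 20 mm above the counter; x and y as the caddy's.
- holder_small: Holder block with the smallest well: fixed wooden block in the caddy, 96 x 96 mm, 16 mm high, with a round well 58 mm across and 10 mm deep in the middle of its top, its floor lined with thin dark rubber (the well's floor is 6 mm above the block's underside). The three blocks differ only in the well's width. Origin at the centre of its underside, 4 mm above the counter, so the well's floor is 10 mm and the block's top 20 mm above the counter; x and y as the caddy's.
- cup_large_mid (a point): The large reusable cup: white, open-topped, empty, without lid or handle, 62 mm across at the rim, 59 mm at the foot, 80 mm tall, wall 3 mm, about 120 g (may vary by 40 percent), standing upright. This point is on its axis, half-way up (40 mm above its foot); z points up out of its mouth. It can be taken round its sides from above, best a few millimetres above this point, so that the finger tips stay clear of the holder block's top when it is set down.
- cup_medium_mid (a point): The medium reusable cup: white, open-topped, empty, without lid or handle, 52 mm across at the rim, 49 mm at the foot, 72 mm tall, wall 3 mm, about 90 g (may vary by 40 percent), standing upright. This point is on its axis, half-way up (36 mm above its foot); z points up out of its mouth. It can be taken round its sides from above, best a few millimetres above this point, so that the finger tips stay clear of the holder block's top when it is set down.
- cup_small_mid (a point): The small reusable cup: white, open-topped, empty, without lid or handle, 42 mm across at the rim, 39 mm at the foot, 64 mm tall, wall 3 mm, about 60 g (may vary by 40 percent), standing upright. This point is on its axis, half-way up (32 mm above its foot); z points up out of its mouth. It can be taken round its sides from above, best a few millimetres above this point, so that the finger tips stay clear of the holder block's top when it is set down.
- takeaway_tall_mid (a point): Look-alike: tall white paper takeaway cup closed by a white lid with a small dark drinking slot, loose, 66 mm across the lid, 88 mm tall. Does not belong in the caddy. Point on its axis, half-way up; z up.
- takeaway_short_mid (a point): Look-alike: short white paper takeaway cup closed by a white lid with a small dark drinking slot, loose, 56 mm across the lid, 71 mm tall. Does not belong in the caddy. Point on its axis, half-way up; z up.
- mug_mid (a point): Look-alike: white open mug with a handle, loose, 62 mm across, 78 mm tall, handle on its +y side reaching 58 mm from the axis. Does not belong in the caddy. Point on its axis, half-way up; z up.
Things that resemble listed ones, but are neither listed nor needed, are in the scene too. What is shaped like the holder_small but turquoise or yellow is not meant.

How it is judged:
At the end, for the whole second after the job is handed in: Each reusable cup stands upright (within 0.12 rad) and still on the floor of the well of its own size (foot within 4 mm of the well's floor, axis within 12 mm of the well's axis), released; the two takeaway cups and the mug stand upright (within 0.2 rad) within 30 mm of where they began (horizontal distance between cup_large_mid and holder_large below 0.012 m and z of cup_large_mid in the frame of holder_large below 0.05 m and angle between each of cup_large_mid, cup_medium_mid, cup_small_mid's own z axis and vertical below 0.12 rad and linear speed of each of cup_large, cup_medium, cup_small below 0.02 m/s and horizontal distance between cup_medium_mid and holder_medium below 0.012 m and z of cup_medium_mid in the frame of holder_medium below 0.046 m and horizontal distance between cup_small_mid and holder_small below 0.012 m and z of cup_small_mid in the frame of holder_small below 0.042 m and distance of each of takeaway_tall_mid, takeaway_short_mid, mug_mid from where it was at the start of the episode below 0.03 m and angle between each of takeaway_tall_mid, takeaway_short_mid, mug_mid's own z axis and vertical below 0.2 rad); the robot touches nothing.
It fails at once if the tall lidded takeaway cup is pushed more than 30 mm away, lifted or tipped (distance of takeaway_tall_mid from where it was at the start of the episode above 0.03 m or angle between takeaway_tall_mid's own z axis and vertical above 0.5 rad).
It fails at once if the short lidded takeaway cup is pushed more than 30 mm away, lifted or tipped (distance of takeaway_short_mid from where it was at the start of the episode above 0.03 m or angle between takeaway_short_mid's own z axis and vertical above 0.5 rad).
It fails at once if the handled mug is pushed more than 30 mm away, lifted or tipped (distance of mug_mid from where it was at the start of the episode above 0.03 m or angle between mug_mid's own z axis and vertical above 0.5 rad).
It also fails if it takes over 96 s, if anything falls off the work surface, if the arm or the gripper's body presses on something with over 40 N, if the wrist force passes 120 N, or if a joint passes its speed limit or range.

## Robot

A 6-joint arm with a two-finger parallel gripper is mounted at the origin on the work surface. World frame = base frame: x ahead of the robot, y to its left, z up, the work surface at z = 0. Lengths are in m, angles in rad, forces in N, time in s.
With the tool pointing down it reaches from about 0.375 to 0.975 m from the base axis. Payload 3.8 kg.
Tool frame: the origin (TCP) lies at the very end of the fingers, on their centre line; the grasp point (between the pads) lies 19 mm behind it; z points along the fingers, y is the direction in which the jaws open and shut (so a half turn about z gives the same grasp; the last joint's range is limited). The gripper opens to 85 mm and grips with 20 to 120 N. Pads are 22 mm wide; open, the fingers measure 114 mm over their backs; the gripper's body (76 mm by 85 mm) begins 54 mm behind the grasp point. The pads swing forward as they close: fully open they stand 13 mm farther back than shut.
Start: joints at [-1.383, 0.264, 1.604, -0, 1.274, -0.037], TCP at [0.15, -0.658, 0.231] pointing down, gripper open.
Joint ranges: [-2.63, 2.63], [-0.94, 2.18], [0.31, 2.57], [-1.31, 4.45], [0, 2.66], [-2.55, 2.55]. Speed limits (rad/s): [2.57, 2.57, 3.14, 3.14, 3.14, 3.14].

## Interface

Orientations are given as a rotation vector (axis times angle).
In Python, from workcell import bot, viewer gives the robot as it stands.
- The arm moves only by the tool jog_arm, never from a script. Its argument "motion" is a list of rows, each an object of numbers: "dx", "dy", "dz": the shift along the world's x, y, z in cm; "turn": the turn about the world's z in rad. A call has 1 to 12 rows; each row shifts and turns the commanded pose from where the row before left it; what a row does not reach is not made up. A row lasts 1/12 s, in which the tool goes at most 41.7 mm and 7.16 degrees, less where a joint would pass 70% of its speed; a pose out of reach is approached as far as the arm can. A call is refused whole if a number of a shift passes 4.17 or a number of a turn 0.125, either way. A call with a gripper value outside its range is refused whole. "fingers" is the finger opening in cm, from 0 to 8.54, set as the call begins (left out, the last holds). The fingers move at their own pace and stop on an object; "grip_force" is the grip in N (left out, the last holds). Time passes only in rows, so rows that do not move let the fingers close. It gives the time, the measured TCP pose, the force and the opening at its end, in the units of the state.
- bot.read_state(): the state, without advancing time (a new reading comes with each control period).
- viewer.read_camera(name): name is "scene" or "top" or "wrist"; returns (picture, depth): 480x640x3 uint8, red, green, blue; 480x640 float32, m along the optical axis (not along the pixel's ray), 0 where there is no reading.
- viewer.camera_info(name): a dict with "vertical_fov" (degrees; the focal length in pixels is half the picture's height over the tangent of half this angle, whatever the lens; pixels are square), "cx", "cy" (the principal point, pixels), "dist" ([k1, k2, p1, p2, k3] as OpenCV has them; the pictures are not rectified), "R" (3x3) and "t" (3): a world point X has camera coordinates R X + t. Camera axes: x right, y down, z forward; pixel columns grow to the right and rows downward; lengths in m; the calibration is good to about 2 mm. A picture is of the moment at which its call begins: read the wrist's pose just before it. camera_info takes no time and is no camera call; for the wrist camera it gives the pose at the moment of the call.
- bot.finish_job(): hands the job in, once; it reports no verdict.
The state is a dict: "time": time; "q": joint angles; "joint_vel": joint speeds; "joint_torque": joint torques, N m; "tool_pos": TCP position; "tcp_rot": TCP orientation; "wrist_force": force on the tool from outside, world axes, zero at the start; "torque": the same for the moment, N m; "width": opening from 0.0 (shut) to 1.0 (fully open).
Only numpy, scipy, OpenCV 4.12 (cv2) and the standard library are available. Lean on these libraries where they do the work, as an engineer would, in place of code of your own. Each camera call takes 0.05 s, during which the arm holds its last target. There are 200 camera calls.

## Working session

There is one attempt and no reset: what is moved stays moved. The work goes in short steps, Python scripts to look and compute and a tool call to move; the robot and the scene stay as the last step left them, time stands still between calls to the robot, and variables do not carry over. Pictures are saved under pics/ and viewed, about 12 in all and at most 16, crops included, and the job is handed in when it is done.

Besides the shell and the picture viewer there is one more tool, called after ">>>" as name(argument=value, ...), one argument or row to a line, values as JSON. jog_arm: Moves the arm, as the interface text tells. Its arguments: {"type":"object","properties":{"motion":{"type":"array"},"fingers":{"type":"number"},"grip_force":{"type":"number"}},"required":["motion"]}

```bash
mkdir -p pics
cat > h.py <<'E'
import numpy as np, cv2
from workcell import bot, viewer
def K(ci):
    f=240/np.tan(np.radians(ci["vertical_fov"])/2)
    return np.array([[f,0,ci["cx"]],[0,f,ci["cy"]],[0,0,1]])
def ray(ci,u,v):
    n=cv2.undistortPoints(np.array([[[u,v]]],float),K(ci),np.array(ci["dist"],float))[0,0]
    R=np.array(ci["R"]);t=np.array(ci["t"])
    return -R.T@t, R.T@np.array([n[0],n[1],1])
def onz(ci,u,v,z):
    c,d=ray(ci,u,v); return c+d*(z-c[2])/d[2]
def cloud(ci,D):
    v,u=np.mgrid[0:480,0:640]
    n=cv2.undistortPoints(np.stack([u,v],-1).reshape(-1,1,2).astype(float),K(ci),np.array(ci["dist"],float))[:,0]
    z=D.reshape(-1,1); P=np.hstack([n*z,z])
    return ((P-np.array(ci["t"]))@np.array(ci["R"])).reshape(480,640,3)
E
python3 - <<'E'
from h import *
for n in ("top","scene"):
    ci=viewer.camera_info(n); p,d=viewer.read_camera(n)
    cv2.imwrite(f"pics/{n}.png",p[:,:,::-1]); np.save(f"{n}_d.npy",d)
    print(n,ci)
print(bot.read_state())
E
```

```text
top {'vertical_fov': 49.25044270626115, 'cx': 319.5704373829128, 'cy': 254.17181333978385, 'dist': array([-0.14887792,  0.        ,  0.        ,  0.        ,  0.        ]), 'R': array([[-0.01456009, -0.99988607, -0.00398219],
       [-0.99010724,  0.01497332, -0.13951147],
       [ 0.1395552 ,  0.0019115 , -0.99021245]]), 't': array([0.00771586, 0.5767839 , 1.19789761])}
scene {'vertical_fov': 57.581342991428414, 'cx': 325.1691449597897, 'cy': 238.68891729233155, 'dist': array([-0.08200153,  0.        ,  0.        ,  0.        ,  0.        ]), 'R': array([[-0.66657125,  0.74538237,  0.00937515],
       [ 0.62443614,  0.56519364, -0.53910635],
       [-0.40713915, -0.35349861, -0.84218552]]), 't': array([ 0.38374076, -0.35088711,  1.37694518])}
{'time': 0.1, 'q': array([-1.38291528e+00,  2.64669724e-01,  1.60523844e+00,  9.09575584e-07,
        1.27373949e+00, -3.69005450e-02]), 'joint_vel': array([-0.00121684, -0.00100181, -0.00214641, -0.00108369,  0.00064871,
        0.00076903]), 'joint_torque': array([ 1.37360198e-04, -5.16707754e+01, -3.68588734e+01, -4.13576595e-05,
        6.27800226e-03, -2.16228460e-05]), 'tool_pos': array([ 0.15032544, -0.65735781,  0.23009146]), 'tcp_rot': array([-3.11973548e+00, -3.52112971e-01,  2.41929713e-04]), 'wrist_force': array([-0.33112792, -0.19890203, -0.1202695 ]), 'torque': array([ 0.00287634,  0.00525623, -0.035667  ]), 'width': 0.9926572320739739}
```

View pics/top.png

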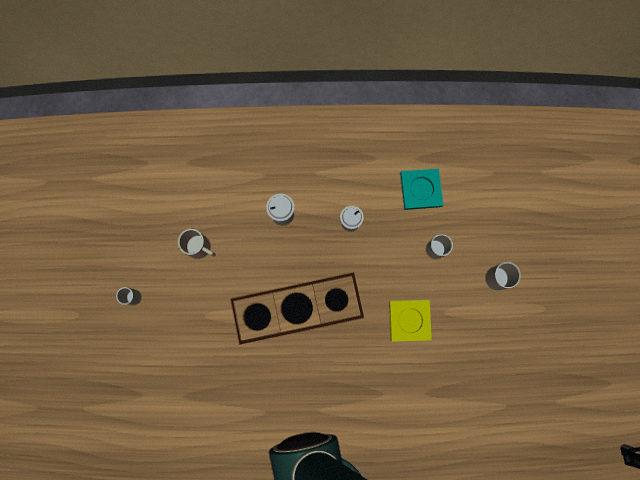

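View pics/scene.png

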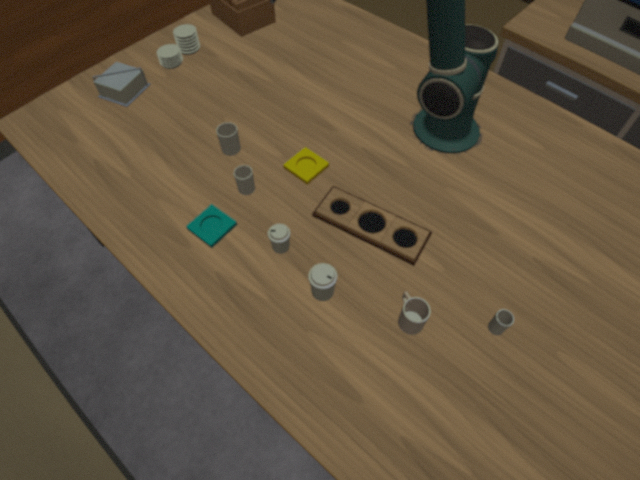

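The top view shows the large cup at (508,275), medium at (442,245) and small at (125,296). The caddy wells are medium (257,317), large (297,308) and small (337,299). The lidded cups are at (280,208) and (351,217), the mug at (192,243).

Run:
```python
from h import *
ci=viewer.camera_info("top"); d=np.load("top_d.npy"); P=cloud(ci,d); img=cv2.imread("pics/top.png")
def near(u,v,r):
    return P[v-r:v+r,u-r:u+r].reshape(-1,3)
for n,u,v,h in (("L",508,275,.08),("M",442,245,.072),("S",125,296,.064),("tall",280,208,.088),("short",351,217,.071),("mug",192,243,.078)):
    q=near(u,v,22); s=q[(q[:,2]>h-.008)&(q[:,2]<h+.01)]
    (c,r)=cv2.minEnclosingCircle(s[:,:2].astype(np.float32)*1000)
    print(n,onz(ci,u,v,h).round(4),len(s),np.round(c,1),round(r,1))
g=img.max(2)
m=(g<30).astype(np.uint8); k,lab,st,ce=cv2.connectedComponentsWithStats(m)
for i in range(1,k):
    if 230<ce[i][0]<365 and 270<ce[i][1]<345 and st[i][4]>150:
        ys,xs=np.where(lab==i); a=np.array([onz(ci,x,y,.01)[:2] for x,y in zip(xs,ys)])
        print(st[i],ce[i].round(1),a.mean(0).round(4),"diam",2*np.sqrt(len(xs)/np.pi)*.00235, np.ptp(a,0))
for c in ((232,299),(354,273),(363,318),(240,343)): print(onz(ci,*c,.014).round(4))
```

```text
L [ 0.5159 -0.4372  0.08  ] 129 [ 517.9 -435.9] 32.0
M [ 0.5896 -0.2861  0.072 ] 112 [ 590.1 -284.5] 26.1
S [0.4812 0.4577 0.064 ] 96 [481.9 460.1] 22.2
tall [0.6791 0.0888 0.088 ] 529 [682.6  89.6] 32.8
short [ 0.6589 -0.0755  0.071 ] 350 [660.1 -76.4] 27.7
mug [0.6022 0.295  0.078 ] 170 [605.3 298.2] 31.6
[325 289  23  22 394] [336.1 299.4] [ 0.4711 -0.0389] diam 0.05263456432806465 [0.05052159 0.05292653]
[282 293  31  31 740] [296.6 307.9] [0.452  0.0561] diam 0.07213379503042906 [0.07185589 0.07195632]
[244 304  27  26 541] [256.9 316.4] [0.4329 0.1514] diam 0.06167676040225983 [0.05990844 0.06258842]
[0.475  0.2111 0.014 ]
[ 0.5336 -0.0829  0.014 ]
[ 0.4255 -0.102   0.014 ]
[0.37   0.1916 0.014 ]
```

>>> jog_arm(
  motion=[
    {"dx": 3.34, "dy": 2.0},
    {"dx": 3.34, "dy": 2.0},
    {"dx": 3.34, "dy": 2.0},
    {"dx": 3.34, "dy": 2.0},
    {"dx": 3.34, "dy": 2.0},
    {"dx": 3.34, "dy": 2.0},
    {"dx": 3.34, "dy": 2.0},
    {"dx": 3.34, "dy": 2.0},
    {"dx": 3.34, "dy": 2.0},
    {"dx": 3.34, "dy": 2.0},
    {"dx": 3.3, "dy": 2.0},
    {},
  ],
  fingers=8.5,
  grip_force=30,
)

```text
validation failed for argument at $.mo...
```

```bash
cat > w.py <<'E'
from h import *
import sys
ci=viewer.camera_info("wrist"); p,d=viewer.read_camera("wrist"); cv2.imwrite(f"pics/{sys.argv[1]}.png",p[:,:,::-1])
np.save("w_d.npy",d); P=cloud(ci,d).reshape(-1,3); s=bot.read_state(); t=s["tool_pos"]
h=float(sys.argv[2]); g=P[(d.ravel()>.05)&(abs(P[:,2]-h)<.006)&(np.hypot(*(P[:,:2]-t[:2]).T)<.09)]
print(s["time"],t.round(4),len(g))
if len(g)>5: print(cv2.minEnclosingCircle(g[:,:2].astype(np.float32)*1000))
E
python3 w.py w1 0.08
```

```text
0.15 [ 0.1503 -0.6574  0.2302] 0
```

View pics/w1.png

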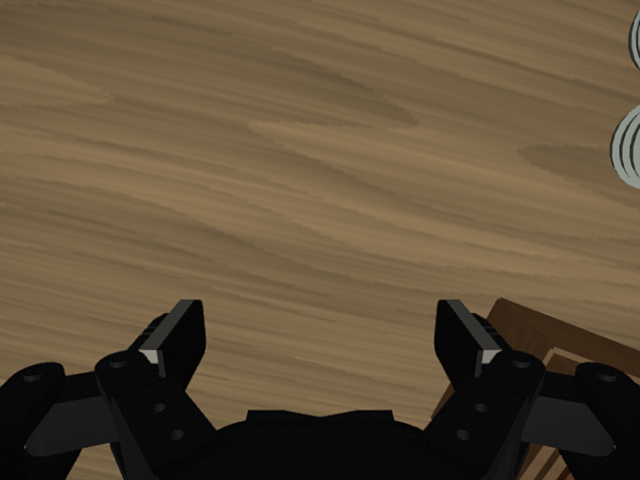

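The move was refused, possibly over missing fields, so the wrist view shows only bare counter between the fingers. I'll retry with every field filled in.

>>> jog_arm(
  motion=[
    {"dx": 3.34, "dy": 2.0, "dz": 0, "turn": 0},
    {"dx": 3.34, "dy": 2.0, "dz": 0, "turn": 0},
    {"dx": 3.34, "dy": 2.0, "dz": 0, "turn": 0},
    {"dx": 3.34, "dy": 2.0, "dz": 0, "turn": 0},
    {"dx": 3.34, "dy": 2.0, "dz": 0, "turn": 0},
    {"dx": 3.34, "dy": 2.0, "dz": 0, "turn": 0},
    {"dx": 3.34, "dy": 2.0, "dz": 0, "turn": 0},
    {"dx": 3.34, "dy": 2.0, "dz": 0, "turn": 0},
    {"dx": 3.34, "dy": 2.0, "dz": 0, "turn": 0},
    {"dx": 3.34, "dy": 2.0, "dz": 0, "turn": 0},
    {"dx": 3.3, "dy": 2.0, "dz": 0, "turn": 0},
    {"dx": 0, "dy": 0, "dz": 0, "turn": 0},
  ],
  fingers=8.5,
  grip_force=30,
)

```text
time: 1.15
tool_pos: [0.523, -0.4334, 0.2307]
tcp_rot: [-3.119, -0.361, -0.005]
wrist_force: [-0.9, -0.6, -1.1]
width: 0.996
```

```bash
python3 w.py w2 0.08
```

```text
1.2 [ 0.5203 -0.4353  0.2306] 1079
((518.0919799804688, -437.0103759765625), 30.908153533935547)
```

View pics/w2.png

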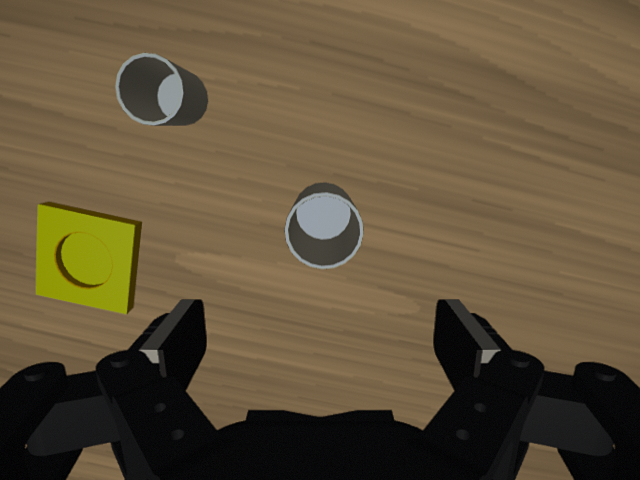

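The wrist view shows the large cup's rim at (324,230), with its depth centre at (0.518, −0.437), which is right under the tool. I'll descend and grip.

>>> jog_arm(
  motion=[
    {"dx": 0.06, "dy": 0, "dz": -2.5, "turn": 0},
    {"dx": 0, "dy": 0, "dz": -2.5, "turn": 0},
    {"dx": 0, "dy": 0, "dz": -2.5, "turn": 0},
    {"dx": 0, "dy": 0, "dz": -2.5, "turn": 0},
    {"dx": 0, "dy": 0, "dz": -2.5, "turn": 0},
    {"dx": 0, "dy": 0, "dz": -2.5, "turn": 0},
    {"dx": 0, "dy": 0, "dz": -2.5, "turn": 0},
    {"dx": 0, "dy": 0, "dz": -1.5, "turn": 0},
    {"dx": 0, "dy": 0, "dz": -1.0, "turn": 0},
    {"dx": 0, "dy": 0, "dz": -0.4, "turn": 0},
    {"dx": 0, "dy": 0, "dz": 0, "turn": 0},
    {"dx": 0, "dy": 0, "dz": 0, "turn": 0},
  ],
  fingers=8.5,
)

```text
time: 2.2
tool_pos: [0.5186, -0.4389, 0.0285]
tcp_rot: [3.12, 0.352, 0.002]
wrist_force: [0.0, 0.1, -0.1]
width: 0.997
```

>>> jog_arm(
  motion=[
    {"dx": 0, "dy": 0, "dz": 0, "turn": 0},
    {"dx": 0, "dy": 0, "dz": 0, "turn": 0},
    {"dx": 0, "dy": 0, "dz": 0, "turn": 0},
    {"dx": 0, "dy": 0, "dz": 0, "turn": 0},
    {"dx": 0, "dy": 0, "dz": 0, "turn": 0},
    {"dx": 0, "dy": 0, "dz": 0, "turn": 0},
    {"dx": 0, "dy": 0, "dz": 0, "turn": 0},
    {"dx": 0, "dy": 0, "dz": 0, "turn": 0},
  ],
  fingers=4.0,
  grip_force=30,
)

```text
time: 2.87
tool_pos: [0.5191, -0.4387, 0.0293]
tcp_rot: [3.12, 0.352, 0.003]
wrist_force: [-0.2, 2.1, 6.3]
width: 0.7
```

>>> jog_arm(
  motion=[
    {"dx": 0, "dy": 0, "dz": 1, "turn": 0},
    {"dx": 0, "dy": 0, "dz": 2, "turn": 0},
    {"dx": 0, "dy": 0, "dz": 3, "turn": 0},
    {"dx": 0, "dy": 0, "dz": 3, "turn": 0},
    {"dx": 0, "dy": 0, "dz": 2, "turn": 0},
    {"dx": 0, "dy": 0, "dz": 1, "turn": 0},
    {"dx": 0, "dy": 0, "dz": 0, "turn": 0},
    {"dx": 0, "dy": 0, "dz": 0, "turn": 0},
  ],
)

```text
time: 3.53
tool_pos: [0.5179, -0.4379, 0.1473]
tcp_rot: [3.122, 0.352, 0.0]
wrist_force: [-0.0, 0.1, -2.0]
width: 0.698
```

>>> jog_arm(
  motion=[
    {"dx": -0.3, "dy": 2.5, "dz": 0, "turn": 0},
    {"dx": -0.5, "dy": 3.8, "dz": 0, "turn": 0},
    {"dx": -0.5, "dy": 3.8, "dz": 0, "turn": 0},
    {"dx": -0.5, "dy": 3.8, "dz": 0, "turn": 0},
    {"dx": -0.5, "dy": 3.8, "dz": 0, "turn": 0},
    {"dx": -0.5, "dy": 3.8, "dz": 0, "turn": 0},
    {"dx": -0.5, "dy": 3.8, "dz": 0, "turn": 0},
    {"dx": -0.5, "dy": 3.8, "dz": 0, "turn": 0},
    {"dx": -0.5, "dy": 3.8, "dz": 0, "turn": 0},
    {"dx": -0.5, "dy": 3.8, "dz": 0, "turn": 0},
    {"dx": -0.5, "dy": 3.8, "dz": 0, "turn": 0},
    {"dx": -0.5, "dy": 3.8, "dz": 0, "turn": 0},
  ],
)

```text
time: 4.53
tool_pos: [0.4574, 0.0067, 0.1448]
tcp_rot: [-3.121, -0.352, 0.007]
wrist_force: [0.6, 0.9, -1.2]
width: 0.7
```

>>> jog_arm(
  motion=[
    {"dx": -0.5, "dy": 3.0, "dz": 0, "turn": 0},
    {"dx": -0.3, "dy": 2.0, "dz": 0, "turn": 0},
    {"dx": 0, "dy": 0, "dz": 0, "turn": 0},
    {"dx": 0, "dy": 0, "dz": 0, "turn": 0},
    {"dx": 0, "dy": 0, "dz": 0, "turn": 0},
  ],
)

```text
time: 4.95
tool_pos: [0.451, 0.0546, 0.1457]
tcp_rot: [3.121, 0.353, -0.005]
wrist_force: [-0.1, -0.0, -1.0]
width: 0.701
```

```bash
python3 w.py w3 0.2
```

```text
5.0 [0.4514 0.0542 0.1461] 13809
((453.50909423828125, 55.780235290527344), 63.44511795043945)
```

View pics/w3.png

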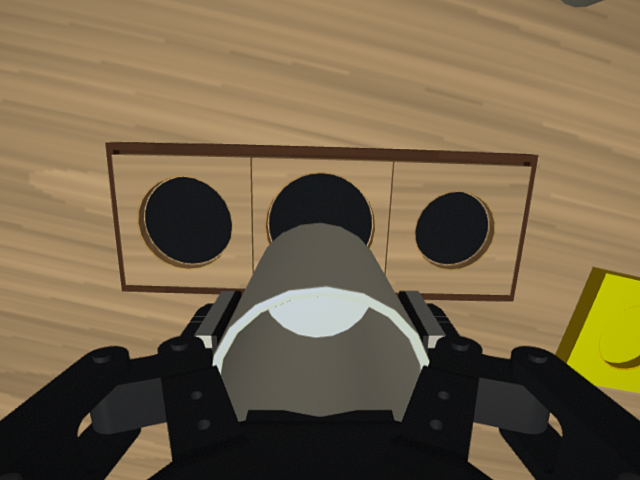

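The cup is held upright above the wells. In this view the medium well is at (188,221) and the small well at (453,230). I'll refine the well positions from it.

Run:
```python
from h import *
ci=viewer.camera_info("wrist")
g=cv2.imread("pics/w3.png").max(2); P=cloud(ci,np.load("w_d.npy"))
m=(g<45).astype(np.uint8); k,lab,st,ce=cv2.connectedComponentsWithStats(m)
for i in range(1,k):
    if 150<ce[i][1]<260 and st[i][4]>1500:
        ys,xs=np.where(lab==i); a=np.array([onz(ci,x,y,.01)[:2] for x,y in zip(xs,ys)])
        print(ce[i].round(1),st[i], cv2.minEnclosingCircle(a.astype(np.float32)*1000), P[lab==i].mean(0).round(4))
```

```text
[320.7 205.6] [ 270  174  101   70 4561] ((453.9422607421875, 55.06955337524414), 37.34028244018555) [0.4679 0.0577 0.0115]
[187.9 220.2] [ 146  177   86   86 5661] ((434.914306640625, 150.44790649414062), 32.43134689331055) [0.4357 0.1504 0.0117]
[451.5 228. ] [ 416  192   72   72 3949] ((472.6574401855469, -40.323543548583984), 27.403785705566406) [ 0.4731 -0.0401  0.0118]
```

>>> jog_arm(
  motion=[
    {"dx": 0.25, "dy": 0, "dz": -1, "turn": 0},
    {"dx": 0, "dy": 0, "dz": -2, "turn": 0},
    {"dx": 0, "dy": 0, "dz": -2, "turn": 0},
    {"dx": 0, "dy": 0, "dz": -2, "turn": 0},
    {"dx": 0, "dy": 0, "dz": -1.5, "turn": 0},
    {"dx": 0, "dy": 0, "dz": -1, "turn": 0},
    {"dx": 0, "dy": 0, "dz": -0.7, "turn": 0},
    {"dx": 0, "dy": 0, "dz": -0.5, "turn": 0},
    {"dx": 0, "dy": 0, "dz": -0.2, "turn": 0},
    {"dx": 0, "dy": 0, "dz": 0, "turn": 0},
    {"dx": 0, "dy": 0, "dz": 0, "turn": 0},
  ],
)

```text
time: 5.92
tool_pos: [0.4557, 0.0549, 0.0391]
tcp_rot: [3.122, 0.352, 0.003]
wrist_force: [-0.1, -0.1, -0.3]
width: 0.704
```

>>> jog_arm(
  motion=[
    {"dx": 0, "dy": 0, "dz": -0.1, "turn": 0},
    {"dx": 0, "dy": 0, "dz": 0, "turn": 0},
    {"dx": 0, "dy": 0, "dz": 0, "turn": 0},
    {"dx": 0, "dy": 0, "dz": 0, "turn": 0},
    {"dx": 0, "dy": 0, "dz": 0, "turn": 0},
    {"dx": 0, "dy": 0, "dz": 0, "turn": 0},
  ],
  fingers=8.5,
)

```text
time: 6.42
tool_pos: [0.4546, 0.055, 0.0373]
tcp_rot: [3.122, 0.353, 0.0]
wrist_force: [-0.4, -0.4, -0.2]
width: 0.996
```

>>> jog_arm(
  motion=[
    {"dx": 0, "dy": 0, "dz": 1, "turn": 0},
    {"dx": 0, "dy": 0, "dz": 2.5, "turn": 0},
    {"dx": 0, "dy": 0, "dz": 3, "turn": 0},
    {"dx": 0, "dy": 0, "dz": 3, "turn": 0},
    {"dx": 0, "dy": 0, "dz": 3, "turn": 0},
    {"dx": 0, "dy": 0, "dz": 3, "turn": 0},
    {"dx": 0, "dy": 0, "dz": 3, "turn": 0},
    {"dx": 0, "dy": 0, "dz": 0, "turn": 0},
    {"dx": 0, "dy": 0, "dz": 0, "turn": 0},
  ],
)

```text
time: 7.17
tool_pos: [0.4563, 0.0551, 0.2256]
tcp_rot: [3.121, 0.352, 0.01]
wrist_force: [-0.5, 0.7, -0.6]
width: 0.999
```

```bash
python3 w.py w4 0.09
```

```text
7.2167 [0.4549 0.055  0.2234] 1207
((455.0042419433594, 56.170501708984375), 30.809675216674805)
```

View pics/w4.png

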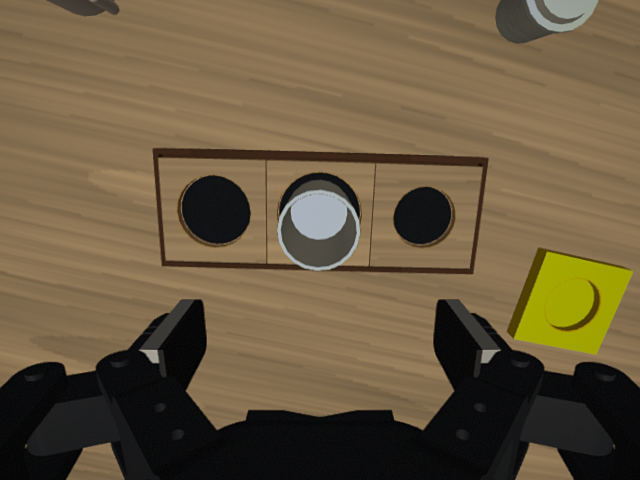

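The large cup stands in the middle well with its rim at (319,230) and z about 0.09, within about 2 mm of centre. The medium cup is next.

>>> jog_arm(
  motion=[
    {"dx": 1.0, "dy": -2.5, "dz": 0, "turn": 0},
    {"dx": 1.3, "dy": -3.3, "dz": 0, "turn": 0},
    {"dx": 1.3, "dy": -3.3, "dz": 0, "turn": 0},
    {"dx": 1.3, "dy": -3.3, "dz": 0, "turn": 0},
    {"dx": 1.3, "dy": -3.3, "dz": 0, "turn": 0},
    {"dx": 1.3, "dy": -3.3, "dz": 0, "turn": 0},
    {"dx": 1.3, "dy": -3.3, "dz": 0, "turn": 0},
    {"dx": 1.3, "dy": -3.3, "dz": 0, "turn": 0},
    {"dx": 1.3, "dy": -3.3, "dz": 0, "turn": 0},
    {"dx": 1.3, "dy": -3.3, "dz": 0, "turn": 0},
    {"dx": 0.8, "dy": -1.85, "dz": 0, "turn": 0},
    {"dx": 0, "dy": 0, "dz": 0, "turn": 0},
  ],
)

```text
time: 8.22
tool_pos: [0.5893, -0.2891, 0.2193]
tcp_rot: [-3.122, -0.347, 0.005]
wrist_force: [0.1, -0.4, -0.1]
width: 0.992
```

```bash
python3 w.py w5 0.072; python3 -c "
from h import *
print(bot.read_state()['tool_pos'])"
```

```text
8.2667 [ 0.5886 -0.2869  0.2193] 899
((592.561279296875, -285.8683166503906), 25.68093490600586)
[ 0.58856509 -0.28685732  0.21932462]
```

>>> jog_arm(
  motion=[
    {"dx": 0.35, "dy": 0.1, "dz": -2.5, "turn": 0},
    {"dx": 0, "dy": 0, "dz": -2.5, "turn": 0},
    {"dx": 0, "dy": 0, "dz": -2.5, "turn": 0},
    {"dx": 0, "dy": 0, "dz": -2.5, "turn": 0},
    {"dx": 0, "dy": 0, "dz": -2.5, "turn": 0},
    {"dx": 0, "dy": 0, "dz": -2.5, "turn": 0},
    {"dx": 0, "dy": 0, "dz": -2.0, "turn": 0},
    {"dx": 0, "dy": 0, "dz": -1.5, "turn": 0},
    {"dx": 0, "dy": 0, "dz": -0.9, "turn": 0},
    {"dx": 0, "dy": 0, "dz": 0, "turn": 0},
    {"dx": 0, "dy": 0, "dz": 0, "turn": 0},
  ],
)

```text
time: 9.18
tool_pos: [0.5923, -0.2834, 0.0276]
tcp_rot: [-3.12, -0.353, 0.003]
wrist_force: [-0.7, 0.5, 0.3]
width: 0.995
```

>>> jog_arm(
  motion=[
    {"dx": 0, "dy": 0, "dz": 0, "turn": 0},
    {"dx": 0, "dy": 0, "dz": 0, "turn": 0},
    {"dx": 0, "dy": 0, "dz": 0, "turn": 0},
    {"dx": 0, "dy": 0, "dz": 0, "turn": 0},
    {"dx": 0, "dy": 0, "dz": 0, "turn": 0},
    {"dx": 0, "dy": 0, "dz": 0, "turn": 0},
    {"dx": 0, "dy": 0, "dz": 0, "turn": 0},
    {"dx": 0, "dy": 0, "dz": 0, "turn": 0},
    {"dx": 0, "dy": 0, "dz": 0, "turn": 0},
    {"dx": 0, "dy": 0, "dz": 0, "turn": 0},
  ],
  fingers=3.5,
)

```text
time: 10.02
tool_pos: [0.5943, -0.2853, 0.03]
tcp_rot: [3.12, 0.352, 0.004]
wrist_force: [0.4, -0.6, 6.5]
width: 0.589
```

>>> jog_arm(
  motion=[
    {"dx": 0, "dy": 0, "dz": 1, "turn": 0},
    {"dx": 0, "dy": 0, "dz": 2, "turn": 0},
    {"dx": 0, "dy": 0, "dz": 3, "turn": 0},
    {"dx": 0, "dy": 0, "dz": 3, "turn": 0},
    {"dx": 0, "dy": 0, "dz": 3, "turn": 0},
    {"dx": 0, "dy": 0, "dz": 2, "turn": 0},
    {"dx": 0, "dy": 0, "dz": 1, "turn": 0},
    {"dx": 0, "dy": 0, "dz": 0, "turn": 0},
    {"dx": 0, "dy": 0, "dz": 0, "turn": 0},
  ],
)

```text
time: 10.77
tool_pos: [0.5927, -0.2843, 0.1779]
tcp_rot: [-3.122, -0.352, 0.0]
wrist_force: [-0.1, -0.4, -2.2]
width: 0.586
```

>>> jog_arm(
  motion=[
    {"dx": -0.8, "dy": 2.2, "dz": 0, "turn": 0},
    {"dx": -1.3, "dy": 3.5, "dz": 0, "turn": 0},
    {"dx": -1.3, "dy": 3.5, "dz": 0, "turn": 0},
    {"dx": -1.3, "dy": 3.5, "dz": 0, "turn": 0},
    {"dx": -1.3, "dy": 3.5, "dz": 0, "turn": 0},
    {"dx": -1.3, "dy": 3.5, "dz": 0, "turn": 0},
    {"dx": -1.3, "dy": 3.5, "dz": 0, "turn": 0},
    {"dx": -1.3, "dy": 3.5, "dz": 0, "turn": 0},
    {"dx": -1.3, "dy": 3.5, "dz": 0, "turn": 0},
    {"dx": -1.3, "dy": 3.5, "dz": 0, "turn": 0},
    {"dx": -1.3, "dy": 3.5, "dz": 0, "turn": 0},
    {"dx": -1.3, "dy": 3.5, "dz": 0, "turn": 0},
  ],
)

```text
time: 11.77
tool_pos: [0.4392, 0.1235, 0.1755]
tcp_rot: [3.121, 0.352, -0.007]
wrist_force: [1.2, 0.4, -0.8]
width: 0.589
```

>>> jog_arm(
  motion=[
    {"dx": -0.7, "dy": 2.0, "dz": 0, "turn": 0},
    {"dx": 0, "dy": 0.8, "dz": 0, "turn": 0},
    {"dx": 0, "dy": 0, "dz": 0, "turn": 0},
    {"dx": 0, "dy": 0, "dz": 0, "turn": 0},
    {"dx": 0, "dy": 0, "dz": 0, "turn": 0},
    {"dx": 0, "dy": 0, "dz": 0, "turn": 0},
  ],
)

```text
time: 12.27
tool_pos: [0.4353, 0.1493, 0.1777]
tcp_rot: [3.121, 0.35, -0.001]
wrist_force: [0.1, 0.0, -0.9]
width: 0.587
```

```bash
python3 w.py w6 0.072
```

```text
12.3167 [0.4354 0.1493 0.1779] 426
((454.11016845703125, 65.9822998046875), 27.57653045654297)
```

View pics/w6.png

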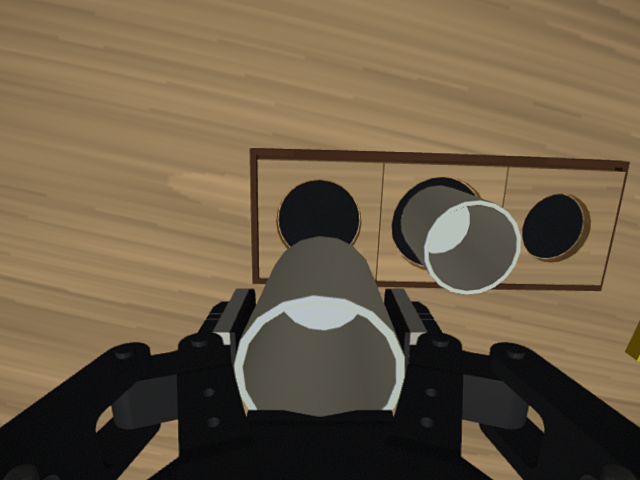

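The medium cup hangs above the medium well at (319,218), and the large cup stands clear of the fingers. I'll lower it and open the fingers only part way.

>>> jog_arm(
  motion=[
    {"dx": 0, "dy": 0.15, "dz": -1, "turn": 0},
    {"dx": 0, "dy": 0, "dz": -2, "turn": 0},
    {"dx": 0, "dy": 0, "dz": -2.5, "turn": 0},
    {"dx": 0, "dy": 0, "dz": -2.5, "turn": 0},
    {"dx": 0, "dy": 0, "dz": -2, "turn": 0},
    {"dx": 0, "dy": 0, "dz": -1.5, "turn": 0},
    {"dx": 0, "dy": 0, "dz": -1, "turn": 0},
    {"dx": 0, "dy": 0, "dz": -0.8, "turn": 0},
    {"dx": 0, "dy": 0, "dz": -0.5, "turn": 0},
    {"dx": 0, "dy": 0, "dz": -0.2, "turn": 0},
    {"dx": 0, "dy": 0, "dz": 0, "turn": 0},
    {"dx": 0, "dy": 0, "dz": 0, "turn": 0},
  ],
)

```text
time: 13.32
tool_pos: [0.4364, 0.1519, 0.0397]
tcp_rot: [3.122, 0.352, 0.004]
wrist_force: [-2.3, -2.3, 6.0]
width: 0.588
```

>>> jog_arm(
  motion=[
    {"dx": 0, "dy": 0, "dz": 0, "turn": 0},
    {"dx": 0, "dy": 0, "dz": 0, "turn": 0},
    {"dx": 0, "dy": 0, "dz": 0, "turn": 0},
    {"dx": 0, "dy": 0, "dz": 0, "turn": 0},
    {"dx": 0, "dy": 0, "dz": 0, "turn": 0},
  ],
  fingers=6.6,
)

```text
time: 13.73
tool_pos: [0.4351, 0.1521, 0.0382]
tcp_rot: [-3.122, -0.352, -0.0]
wrist_force: [0.7, 0.7, 0.2]
width: 0.774
```

>>> jog_arm(
  motion=[
    {"dx": 0, "dy": 0, "dz": 1, "turn": 0},
    {"dx": 0, "dy": 0, "dz": 2.5, "turn": 0},
    {"dx": 0, "dy": 0, "dz": 3, "turn": 0},
    {"dx": 0, "dy": 0, "dz": 3, "turn": 0},
    {"dx": 0, "dy": 0, "dz": 3, "turn": 0},
    {"dx": 0, "dy": 0, "dz": 3, "turn": 0},
    {"dx": 0, "dy": 0, "dz": 3, "turn": 0},
    {"dx": 0, "dy": 0, "dz": 0, "turn": 0},
    {"dx": 0, "dy": 0, "dz": 0, "turn": 0},
  ],
)

```text
time: 14.48
tool_pos: [0.4367, 0.1525, 0.2265]
tcp_rot: [-3.121, -0.352, -0.009]
wrist_force: [0.0, -1.3, -0.6]
width: 0.771
```

```bash
python3 w.py w7 0.082
```

```text
14.5333 [0.4354 0.1521 0.2244] 1196
((442.4363708496094, 119.34171295166016), 58.637203216552734)
```

View pics/w7.png

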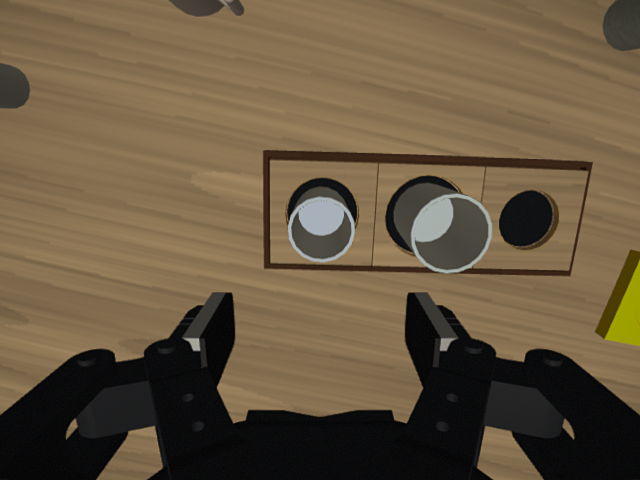

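The medium cup stands in its well (rim at 321,229). The small cup is last.

>>> jog_arm(
  motion=[
    {"dx": 0.4, "dy": 2.3, "dz": 0, "turn": 0},
    {"dx": 0.5, "dy": 3.3, "dz": 0, "turn": 0},
    {"dx": 0.5, "dy": 3.3, "dz": 0, "turn": 0},
    {"dx": 0.5, "dy": 3.3, "dz": 0, "turn": 0},
    {"dx": 0.5, "dy": 3.3, "dz": 0, "turn": 0},
    {"dx": 0.5, "dy": 3.3, "dz": 0, "turn": 0},
    {"dx": 0.5, "dy": 3.3, "dz": 0, "turn": 0},
    {"dx": 0.5, "dy": 3.3, "dz": 0, "turn": 0},
    {"dx": 0.5, "dy": 3.3, "dz": 0, "turn": 0},
    {"dx": 0.2, "dy": 2.0, "dz": 0, "turn": 0},
    {"dx": 0, "dy": 0, "dz": 0, "turn": 0},
    {"dx": 0, "dy": 0, "dz": 0, "turn": 0},
  ],
  fingers=7.5,
)

```text
time: 15.53
tool_pos: [0.4798, 0.4589, 0.2204]
tcp_rot: [3.118, 0.355, -0.006]
wrist_force: [-0.9, -0.3, -0.5]
width: 0.873
```

```bash
python3 w.py w8 0.064
```

```text
15.5833 [0.48   0.4581 0.2209] 677
((484.64794921875, 459.0024719238281), 20.80630111694336)
```

>>> jog_arm(
  motion=[
    {"dx": 0.45, "dy": 0.05, "dz": -2.5, "turn": 0},
    {"dx": 0, "dy": 0, "dz": -2.5, "turn": 0},
    {"dx": 0, "dy": 0, "dz": -2.5, "turn": 0},
    {"dx": 0, "dy": 0, "dz": -2.5, "turn": 0},
    {"dx": 0, "dy": 0, "dz": -2.5, "turn": 0},
    {"dx": 0, "dy": 0, "dz": -2.5, "turn": 0},
    {"dx": 0, "dy": 0, "dz": -2.0, "turn": 0},
    {"dx": 0, "dy": 0, "dz": -1.5, "turn": 0},
    {"dx": 0, "dy": 0, "dz": -1.0, "turn": 0},
    {"dx": 0, "dy": 0, "dz": -0.5, "turn": 0},
    {"dx": 0, "dy": 0, "dz": 0, "turn": 0},
    {"dx": 0, "dy": 0, "dz": 0, "turn": 0},
  ],
)

```text
time: 16.58
tool_pos: [0.4861, 0.4597, 0.0241]
tcp_rot: [-3.121, -0.352, -0.001]
wrist_force: [-0.4, -0.1, 0.1]
width: 0.877
```

>>> jog_arm(
  motion=[
    {"dx": 0, "dy": 0, "dz": 0, "turn": 0},
    {"dx": 0, "dy": 0, "dz": 0, "turn": 0},
    {"dx": 0, "dy": 0, "dz": 0, "turn": 0},
    {"dx": 0, "dy": 0, "dz": 0, "turn": 0},
    {"dx": 0, "dy": 0, "dz": 0, "turn": 0},
    {"dx": 0, "dy": 0, "dz": 0, "turn": 0},
    {"dx": 0, "dy": 0, "dz": 0, "turn": 0},
    {"dx": 0, "dy": 0, "dz": 0, "turn": 0},
    {"dx": 0, "dy": 0, "dz": 0, "turn": 0},
    {"dx": 0, "dy": 0, "dz": 0, "turn": 0},
  ],
  fingers=2.5,
)

```text
time: 17.42
tool_pos: [0.4865, 0.4601, 0.0248]
tcp_rot: [-3.121, -0.352, -0.003]
wrist_force: [0.2, -1.7, 6.3]
width: 0.489
```

>>> jog_arm(
  motion=[
    {"dx": 0, "dy": 0, "dz": 1, "turn": 0},
    {"dx": 0, "dy": 0, "dz": 2, "turn": 0},
    {"dx": 0, "dy": 0, "dz": 3, "turn": 0},
    {"dx": 0, "dy": 0, "dz": 3, "turn": 0},
    {"dx": 0, "dy": 0, "dz": 3, "turn": 0},
    {"dx": 0, "dy": 0, "dz": 2, "turn": 0},
    {"dx": 0, "dy": 0, "dz": 1, "turn": 0},
    {"dx": 0, "dy": 0, "dz": 0, "turn": 0},
    {"dx": 0, "dy": 0, "dz": 0, "turn": 0},
  ],
)

```text
time: 18.17
tool_pos: [0.4854, 0.4594, 0.1731]
tcp_rot: [-3.122, -0.352, 0.0]
wrist_force: [0.4, 0.7, -0.9]
width: 0.484
```

>>> jog_arm(
  motion=[
    {"dx": -0.1, "dy": -2.5, "dz": 0, "turn": 0},
    {"dx": -0.1, "dy": -3.8, "dz": 0, "turn": 0},
    {"dx": -0.1, "dy": -3.8, "dz": 0, "turn": 0},
    {"dx": -0.1, "dy": -3.8, "dz": 0, "turn": 0},
    {"dx": -0.1, "dy": -3.8, "dz": 0, "turn": 0},
    {"dx": -0.1, "dy": -3.8, "dz": 0, "turn": 0},
    {"dx": -0.1, "dy": -3.8, "dz": 0, "turn": 0},
    {"dx": -0.1, "dy": -3.8, "dz": 0, "turn": 0},
    {"dx": -0.1, "dy": -3.8, "dz": 0, "turn": 0},
    {"dx": -0.1, "dy": -3.8, "dz": 0, "turn": 0},
    {"dx": -0.1, "dy": -3.8, "dz": 0, "turn": 0},
    {"dx": -0.1, "dy": -3.8, "dz": 0, "turn": 0},
  ],
)

```text
time: 19.17
tool_pos: [0.4712, 0.0149, 0.1706]
tcp_rot: [-3.121, -0.353, 0.007]
wrist_force: [0.9, -0.3, 0.3]
width: 0.484
```

>>> jog_arm(
  motion=[
    {"dx": 0, "dy": -3.3, "dz": 0, "turn": 0},
    {"dx": 0, "dy": -2.3, "dz": 0, "turn": 0},
    {"dx": 0, "dy": 0, "dz": 0, "turn": 0},
    {"dx": 0, "dy": 0, "dz": 0, "turn": 0},
    {"dx": 0, "dy": 0, "dz": 0, "turn": 0},
    {"dx": 0, "dy": 0, "dz": 0, "turn": 0},
  ],
)

```text
time: 19.67
tool_pos: [0.4728, -0.0385, 0.1721]
tcp_rot: [-3.121, -0.354, 0.003]
wrist_force: [-0.3, 0.1, -0.8]
width: 0.484
```

```bash
python3 w.py w9 0.09
```

```text
19.7167 [ 0.473  -0.0384  0.1724] 727
((457.17010498046875, 45.41002655029297), 28.51679039001465)
```

View pics/w9.png

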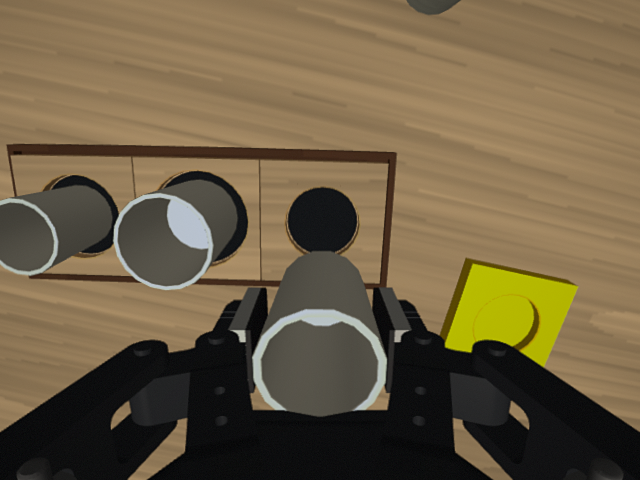

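The small cup hangs over the small well at (321,222) and the neighbouring cup is clear, so I'll lower it.

>>> jog_arm(
  motion=[
    {"dx": 0.1, "dy": -0.15, "dz": -1, "turn": 0},
    {"dx": 0, "dy": 0, "dz": -2, "turn": 0},
    {"dx": 0, "dy": 0, "dz": -2.5, "turn": 0},
    {"dx": 0, "dy": 0, "dz": -2.5, "turn": 0},
    {"dx": 0, "dy": 0, "dz": -2, "turn": 0},
    {"dx": 0, "dy": 0, "dz": -1.5, "turn": 0},
    {"dx": 0, "dy": 0, "dz": -1, "turn": 0},
    {"dx": 0, "dy": 0, "dz": -0.8, "turn": 0},
    {"dx": 0, "dy": 0, "dz": -0.5, "turn": 0},
    {"dx": 0, "dy": 0, "dz": -0.1, "turn": 0},
    {"dx": 0, "dy": 0, "dz": 0, "turn": 0},
    {"dx": 0, "dy": 0, "dz": 0, "turn": 0},
  ],
)

```text
time: 20.72
tool_pos: [0.4753, -0.041, 0.0348]
tcp_rot: [3.121, 0.352, 0.002]
wrist_force: [-0.5, 0.3, -0.6]
width: 0.483
```

>>> jog_arm(
  motion=[
    {"dx": 0, "dy": 0, "dz": 0, "turn": 0},
    {"dx": 0, "dy": 0, "dz": 0, "turn": 0},
    {"dx": 0, "dy": 0, "dz": 0, "turn": 0},
    {"dx": 0, "dy": 0, "dz": 0, "turn": 0},
    {"dx": 0, "dy": 0, "dz": 0, "turn": 0},
  ],
  fingers=5.8,
)

```text
time: 21.13
tool_pos: [0.4746, -0.041, 0.0344]
tcp_rot: [3.122, 0.352, 0.0]
wrist_force: [0.1, -0.6, 0.5]
width: 0.681
```

>>> jog_arm(
  motion=[
    {"dx": 0, "dy": 0, "dz": 1, "turn": 0},
    {"dx": 0, "dy": 0, "dz": 2.5, "turn": 0},
    {"dx": 0, "dy": 0, "dz": 3, "turn": 0},
    {"dx": 0, "dy": 0, "dz": 3, "turn": 0},
    {"dx": 0, "dy": 0, "dz": 3, "turn": 0},
    {"dx": 0, "dy": 0, "dz": 3, "turn": 0},
    {"dx": 0, "dy": 0, "dz": 3, "turn": 0},
    {"dx": 0, "dy": 0, "dz": 0, "turn": 0},
    {"dx": 0, "dy": 0, "dz": 0, "turn": 0},
  ],
)

```text
time: 21.88
tool_pos: [0.4763, -0.0413, 0.2227]
tcp_rot: [3.12, 0.352, 0.009]
wrist_force: [-0.4, -0.0, -0.1]
width: 0.681
```

```bash
python3 w.py w10 0.2
python3 - <<'E'
from h import *
ci=viewer.camera_info("wrist"); P=cloud(ci,np.load("w_d.npy")).reshape(-1,3)
for n,x,y,h in (("L",.4538,.055,.09),("M",.4345,.151,.082),("S",.4727,-.04,.074)):
    g=P[(np.hypot(P[:,0]-x,P[:,1]-y)<.045)&(P[:,2]>h-.012)&(P[:,2]<.11)]
    r=g[g[:,2]>h-.004]
    print(n,"off mm",(np.array(cv2.minEnclosingCircle(r[:,:2].astype(np.float32)*1000)[0])-[x*1e3,y*1e3]).round(1) if len(r)>5 else len(r),"rim z",np.percentile(g[:,2],95).round(4),h)
ci=viewer.camera_info("top"); p,d=viewer.read_camera("top"); cv2.imwrite("pics/top2.png",p[:,:,::-1]); P=cloud(ci,d)
for n,u,v,h in (("tall",280,208,.088),("short",351,217,.071),("mug",192,243,.078)):
    q=P[v-22:v+22,u-22:u+22].reshape(-1,3); s=q[(q[:,2]>h-.008)&(q[:,2]<h+.01)]
    print(n,len(s),cv2.minEnclosingCircle(s[:,:2].astype(np.float32)*1000))
E
```

```text
21.9333 [ 0.4749 -0.0411  0.2205] 0
L off mm [-0.7  1.3] rim z 0.0885 0.09
M off mm [-1.7  0.9] rim z 0.0806 0.082
S off mm [-1.2 -1.3] rim z 0.0724 0.074
tall 537 ((682.5089721679688, 90.09190368652344), 33.065956115722656)
short 366 ((660.3115844726562, -76.79788970947266), 27.857643127441406)
mug 172 ((604.99658203125, 297.125732421875), 33.082759857177734)
```

View pics/w10.png

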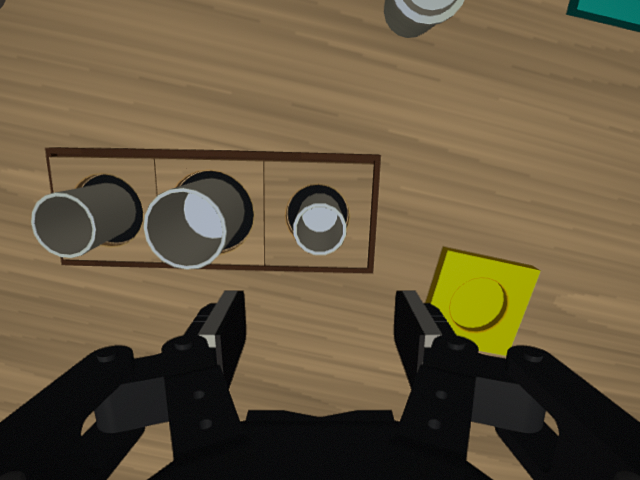

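All three cups are seated in their own wells: the small cup's rim is at (320,229), the large at (187,228) and the medium at (64,225). The lidded cups and the mug haven't moved, so I'll hand the job in.

```bash
python3 -c "
from h import *
print(bot.finish_job())"
```

```text
the job is handed in; nothing more can be done
None
```

The large, medium and small cups are each standing upright in the well of their own size. I handed the job in at about 22 s with the gripper open and clear of everything; the hand-in gives no verdict.

- **Cups:** in the last wrist depth check, the cup centres were within about 2 mm of the well centres. The rims were about 1.5 mm below the height expected for cups standing on the well floors, which is within calibration error.
- **Look-alikes:** the two takeaway cups and the mug were within about 1 mm of where they started in the top camera.
- **Problems:** my first move call was refused because of its format, before anything moved. Wrist forces stayed below about 7 N in the readings after each move, and no check failed or disagreed.

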